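# Unlock and spring open the sample reader, then load the jar

### The job

Slide the small thumb lock on the sample reader fully aside, then press the release button so that the lid springs fully open. Then set the small beige-lidded jar upright on the round stage inside, wholly on the disc and without dropping it. Leave the lock unlocked, the lid open and everything else where it stands.

Things in the scene. Friction and masses are not known exactly. Their poses are not given: they have to be found in the camera images.
- reader: Sample reader: white box fixed to the desk, turned sideways: its front faces the robot's right, its back (hinge) the left, within 0.2 rad (its yaw is about 1.57). Origin: on the desk, 125 mm behind its front edge, mid width; x to its back, y to its left (the robot's side). 225 deep, 160 wide. Deck x -125 to -45, flat, 52 high. Chamber behind, under the grey lid: x -37 to +87, y +-67, floor 26 high, walls 52.
- stage (a point): Centre of the top face of the round aluminium stage on the chamber floor, under the lid: disc 70 mm across, 4 high, its top 30 mm above the desk; at x +20, y 0 of the reader. Axes as the reader. Beyond the reader (further from the robot) stands the tall fixed analyser: front face at world x 0.62 m, from y -0.13 to +0.42, 0.47 high; keep hand and wrist clear of it.
- reader_lid (a joint): Lid angle, rad: 0 shut, 2.0 open at its stop (leaning back past upright). Shut it spans x -45 to +97, y +-78, top 88 mm high; hinge along y at x +97, 56 high. A spring throws it open in about 1 s and keeps it open once both lock and catch let go. The button draws the catch back only while down; with the lock still on, pressing does nothing.
- lid_front (a point): Middle of the lid's front face, on the lid (moves with it); at x -45, y 0, height 70 mm when shut.
- release_button (a joint): Travel of the release button straight down, m: 0 up, 0.006 fully down. It springs back. About 1.7 N starts it, 5 N is fully down; the catch lets go at about 0.004.
- button_top (a point): Centre of the top face of the release button, a round white push button 26 mm across on the deck, its top 8 mm above the deck (60 above the desk); at x -88, y +48 of the reader, 43 mm in front of the lid.
- lock (a joint): Travel of the thumb lock, m: 0 to 0.002 locked at the start, 0.014 fully unlocked. It slides towards the reader's -y (away from button and robot) against about 2 N of friction and stays where it is left. It frees the lid from about 0.009.
- lock_tab (a point): Centre of the top face of the thumb lock's tab, a grey block 20 (x) x 14 (y) that stands 15 mm above the deck (top 67 above the desk); at x -88, y -28 of the reader when locked, moves with the lock. Between it and the button lies 56 mm of clear flat deck.
- jar: Small white sample jar with a ribbed beige screw lid, 30 mm across, 36 high, 0.035 to 0.07 kg, loose and upright on the desk to the right of the reader. Origin: centre of its underside; z up. Its place is swapped at random with the tape roll and the small brown bottle.
- tape_roll: Roll of pale tape lying flat, 66 mm across, 19 high; a bystander. Origin: centre of its underside, z up.
- oil_bottle: Small brown glass bottle with a black cap, 26 mm across, 68 high; a bystander. Origin: centre of its underside, z up.
- tally: Small grey hand tally counter, about 72x50x22; a bystander. Origin: centre of its underside, z up.
- timer: White lab timer standing on edge, 66 wide, 64 high, 20 thick; a bystander. Origin: centre of its underside, z up.
Mind the look-alikes: they are no part of the job. What is shaped like the jar but green is not meant.

How it is judged:
On the way, in this order (a step that is already met when the one before it is completed fails the run):
1. the thumb lock is slid aside while the lid is still shut (value of joint lock above 0.011 m and value of joint reader_lid below 0.1 rad), for 0.1 s.
2. the lid has sprung open to its stop (value of joint reader_lid above 1.9 rad), for 0.2 s.
At the end, for the whole second after the job is handed in: The lock is at least 11 mm along its 14 mm, the lid is open within 0.1 rad of its stop, and the jar stands upright and at rest on the stage, its centre within 22 mm of the stage's centre (so wholly on the disc) (value of joint lock above 0.011 m and value of joint reader_lid above 1.9 rad and horizontal distance between jar and stage below 0.022 m and z of jar in the frame of stage between -0.005 and 0.005 m and angle between jar's own z axis and vertical below 0.12 rad and linear speed of jar below 0.02 m/s); the robot touches nothing.
It fails at once if the jar is dropped or thrown (faster than 0.7 m/s, as after a fall of 25 mm, with no finger on it) (linear speed of jar above 0.7 m/s and contact force between the fingers and jar below 0.05 N).
It fails at once if a bystander is moved by more than 40 mm (distance of any of tape_roll, oil_bottle, tally, timer from where it was at the start of the episode above 0.04 m).
It also fails if it takes over 69 s, if anything falls off the work surface, if the arm or the gripper's body presses on something with over 40 N, if the wrist force passes 120 N, or if a joint passes its speed limit or range.

### The arm

A 6-joint arm with a two-finger parallel gripper is mounted at the origin on a cart in front of the work surface, level with it; the furniture and walls round the work are solid. World frame = base frame: x ahead of the robot, y to its left, z up, the work surface at z = 0. Lengths are in m, angles in rad, forces in N, time in s.
With the tool pointing down it reaches from about 0.4 to 0.825 m from the base axis. Payload 7 kg.
Tool frame: the origin (TCP) lies midway between the tips of the shut fingers; the grasp point (between the pads) lies 19 mm behind it; x points along the fingers, y is the direction in which the jaws open and shut, and the axes are right-handed (so a half turn about x gives the same grasp; the last joint's range is limited). The gripper opens to 88 mm and grips with 3 to 60 N. Pads are 19 mm wide; open, the fingers measure 130 mm over their backs; the gripper's body (78 mm by 193 mm) begins 47 mm behind the grasp point.
Start: joints at [-0.994, 0.359, 0.012, 0, -1.224, -0.288], TCP at [0.192, -0.647, 0.227] pointing down, gripper open.
Joint ranges: [-3.07, 3.07], [-1.43, 2.12], [-1.02, 1.25], [-3.03, 1.67], [-3.05, -0], [-3.03, 3.03]. Speed limits (rad/s): [2.39, 2.39, 3.01, 3.14, 3.14, 3.14].

### API

Orientations are given as a rotation vector (axis times angle).
In Python, from cell import read_state, capture, close_job gives the robot as it stands.
- The arm moves only by the shell command python3 -m handwheel 'ROWS' [FORCE]. ROWS is JSON, a list of rows, each an object of numbers: "grip": the closure, from -1 (fully open) to 1 (shut); "dx", "dy", "dz": the shift along the tool's x, y, z normalised to -1 to 1, where 1 is 300 mm; "rx", "ry", "rz": the turn, a rotation vector about the tool's x, y, z normalised to -1 to 1, where 1 is 120 degrees. A call has 1 to 20 rows; each row is the pose to reach, as a shift and turn from the pose measured when the call began, along the tool's axes at that moment; what a row does not reach only later rows make up. A row lasts 1/10 s, in which the tool goes at most 50 mm and 8.59 degrees, less where a joint would pass 70% of its speed; a pose out of reach is approached as far as the arm can. A call with a number of a shift or a turn outside -1 to 1 is refused whole. A call with a gripper value outside its range is refused whole. The fingers move at their own pace and stop on an object; FORCE is the grip in N (left out, the last holds). Time passes only in rows, so rows that repeat a pose let the fingers close. It gives the time, the measured TCP pose, the force and the opening at its end, in the units of the state.
- read_state(): the state, without advancing time (a new reading comes with each control period).
- capture(name): name is "side" or "top" or "wrist"; returns a dict with "color" (384x512x3 uint8, blue, green, red), "z_map" (384x512 float32, m along the optical axis (not along the pixel's ray), 0 where there is no reading), "camera_matrix" (3x3 intrinsics, pixels), "T" (4x4, takes a point from camera to world coordinates). Camera axes: x right, y down, z forward; pixel columns grow to the right and rows downward; lengths in m; the calibration is good to about 2 mm. A picture is of the moment at which its call begins.
- close_job(): hands the job in, once; it reports no verdict.
The state is a dict: "time": time; "joints": joint angles; "joint_velocities": joint speeds; "effort": joint torques, N m; "position": TCP position; "tcp_rot": TCP orientation; "ft_force": force on the tool from outside, world axes, zero at the start; "torque": the same for the moment, N m; "gripper_width": opening from 0.0 (shut) to 1.0 (fully open).
Only numpy, scipy, OpenCV 4.12 (cv2) and the standard library are available. Lean on these libraries where they do the work, as an engineer would, in place of code of your own. Each camera call takes 0.05 s, during which the arm holds its last target.

## Working session

There is one attempt and no reset: what is moved stays moved. The work goes in short steps, Python scripts to look and compute and a shell command to move; the robot and the scene stay as the last step left them, time stands still between calls to the robot, and variables do not carry over. Pictures are saved under pics/ and viewed, and the job is handed in when it is done.

```bash
ls; mkdir -p pics; cat > h.py <<'E'
import numpy as np, cv2
from cell import read_state, capture
from scipy.spatial.transform import Rotation as R
def snap(n,f):
    c=capture(n); np.savez('pics/'+f+'.npz',**c); cv2.imwrite('pics/'+f+'.png',c['color']); return c
def load(f): return np.load('pics/'+f+'.npz')
def pt(c,u,v,k=1):
    z=c['z_map'][v-k:v+k+1,u-k:u+k+1]; z=np.median(z[z>0]); K=c['camera_matrix']
    p=np.array([(u-K[0,2])*z/K[0,0],(v-K[1,2])*z/K[1,1],z,1]); return (c['T']@p)[:3]
def cloud(c):
    z=c['z_map'];K=c['camera_matrix'];v,u=np.mgrid[:z.shape[0],:z.shape[1]]
    P=np.stack([(u-K[0,2])*z/K[0,0],(v-K[1,2])*z/K[1,1],z,np.ones_like(z)],-1)@c['T'].T
    P=P[...,:3]; P[z==0]=np.nan; return P
def crop(c,f,u0,v0,u1,v1,s):
    cv2.imwrite('pics/'+f+'.png',cv2.resize(c['color'][v0:v1,u0:u1],None,fx=s,fy=s,interpolation=cv2.INTER_CUBIC))
def rel(target):
    s=read_state(); r=R.from_rotvec(s['tcp_rot']); return r.inv().apply(np.array(target)-s['position'])/0.3
E
python3 - <<'E'
from h import *
for n in ('top','side','wrist'): snap(n,n+'0')
s=read_state(); print({k:np.round(v,3) for k,v in s.items()})
print(R.from_rotvec(s['tcp_rot']).as_matrix().round(3))
E
```

```text
pics
{'time': np.float64(0.15), 'joints': array([-0.994,  0.359,  0.011, -0.   , -1.224, -0.288]), 'joint_velocities': array([-0.   , -0.003,  0.001, -0.   , -0.001, -0.001]), 'effort': array([-1.0000e-03, -5.8328e+01,  2.9329e+01,  7.0010e+00,  9.0000e-03,
       -0.0000e+00]), 'position': array([ 0.192, -0.647,  0.226]), 'tcp_rot': array([-0.226,  1.559,  0.228]), 'ft_force': array([-0.897, -0.67 ,  0.632]), 'torque': array([-0.004, -0.033,  0.031]), 'gripper_width': np.float64(1.0)}
[[-0.    -0.285  0.959]
 [ 0.001  0.959  0.285]
 [-1.     0.001 -0.   ]]
```

View pics/top0.png

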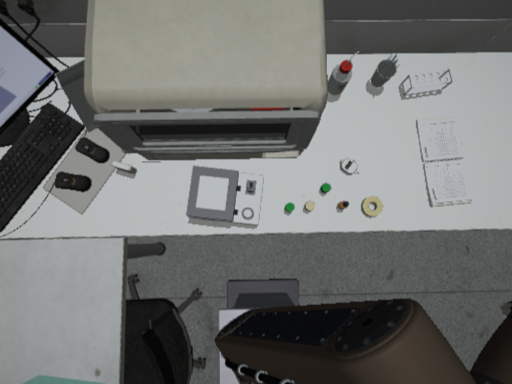

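View pics/side0.png

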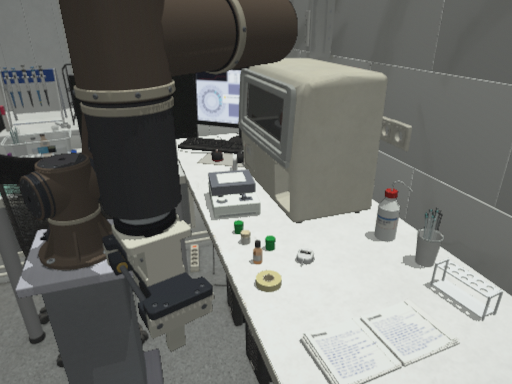

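View pics/wrist0.png

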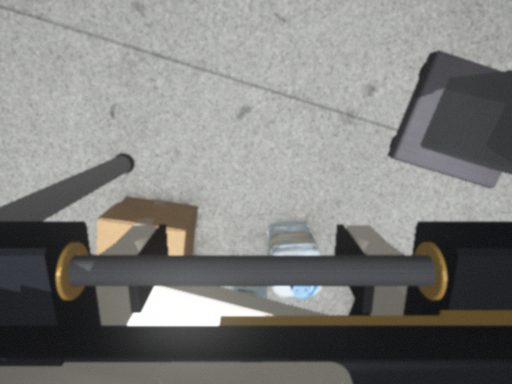

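Candidates for the jar in the top view are a green one at (289,208), a beige one at (310,207), another green at (326,188) and the brown bottle at (343,205). I choose the beige one at (310,207). The reader shows the lock near (250,186) and the button near (248,213).

```bash
python3 - <<'E'
from h import *
c=load('top0'); crop(c,'top0c',180,150,390,230,3.8)
P=cloud(c)
for u,v in [(310,207),(289,208),(326,188),(343,205),(372,206),(348,166),(250,186),(248,213),(256,200),(238,185),(230,215)]: print(u,v,pt(c,u,v,0).round(4))
s=load('side0'); crop(s,'side0c',195,155,325,300,4)
for u,v in [(245,237)]: print(pt(s,u,v,0))
print(c['camera_matrix'],c['T'])
E
```

```text
310 207 [ 0.4664 -0.1367  0.0381]
289 208 [ 0.4645 -0.0694  0.0373]
326 188 [ 0.5274 -0.1916  0.0349]
343 205 [ 0.4701 -0.2408  0.0465]
372 206 [ 0.4697 -0.3499 -0.0027]
348 166 [ 0.6015 -0.2709  0.0211]
250 186 [0.5332 0.0541 0.0681]
248 213 [0.4492 0.0618 0.0599]
256 200 [0.4906 0.0359 0.0506]
238 185 [0.5397 0.0923 0.0509]
230 215 [0.4421 0.1166 0.0852]
[ 0.46843797 -0.1527084   0.02807353]
[[358.68335454   0.         255.31088876]
 [  0.         358.68335454 188.96984096]
 [  0.           0.           1.        ]] [[-0.01912225 -0.98969991  0.14187472  0.36401381]
 [-0.99975374  0.01732944 -0.01386152  0.05320889]
 [ 0.01126014 -0.14210484 -0.98978756  1.1805225 ]
 [ 0.          0.          0.          1.        ]]
```

View pics/top0c.png

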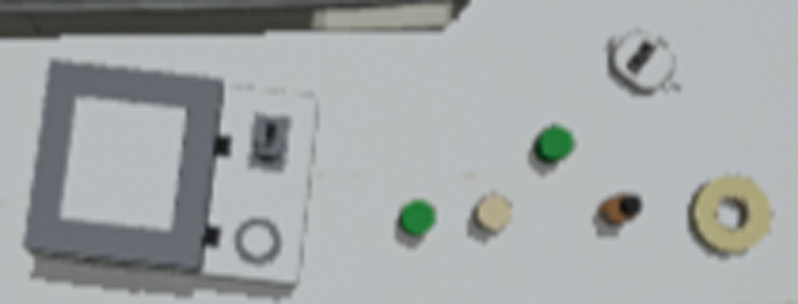

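View pics/side0c.png

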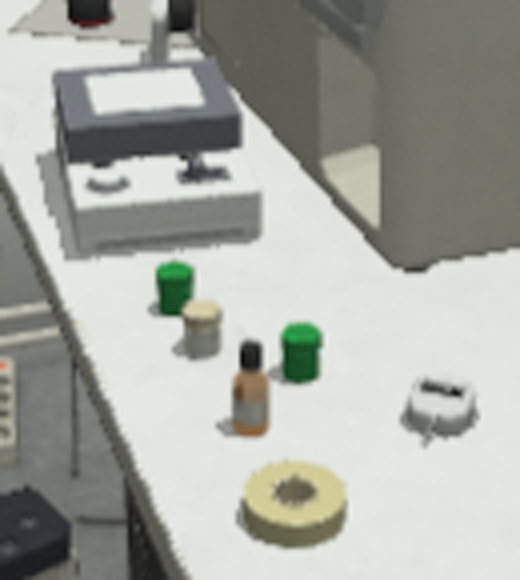

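The crop shows the beige-lidded jar at crop (492,214), between two green ones. The lock slot is at crop (269,140) and the button ring at (258,241). I'll fit the reader pose and the jar centre.

```bash
python3 - <<'E'
from h import *
c=load('top0'); P=cloud(c)
Z=P[...,2]; reg=np.zeros(Z.shape,bool); reg[155:230,180:270]=1
for nm,lo,hi,zz in (('lid',.078,.098,.088),('all',.03,.12,0)):
    m=reg&(Z>lo)&(Z<hi); q=P[m][:,:2].astype(np.float32)
    r=cv2.minAreaRect(q*1000); print(nm,m.sum(),r,np.median(P[m][:,2]))
m=reg&(Z>.044)&(Z<.058); print('deck',np.median(Z[m]))
# precise rays to known heights from crop pixels
K=c['camera_matrix'];T=c['T']
def ray(u,v,z):
    d=T[:3,:3]@np.array([(u-K[0,2])/K[0,0],(v-K[1,2])/K[1,1],1]); return T[:3,3]+d*(z-T[2,3])/d[2]
def cr(u,v,z): return ray(180+(u+.5)/3.8-.5,150+(v+.5)/3.8-.5,z).round(4)
print('button',cr(258,241,.060),'lock',cr(269,140,.067))
print('lid corners',[cr(*x,.088) for x in ((52,62),(223,80),(203,270),(28,245))])
print('deck front corners',cr(317,95,.052),cr(295,285,.052))
for (u,v) in((310,207),(289,208),(326,188)):
    m=np.zeros(Z.shape,bool); m[v-6:v+7,u-6:u+7]=1; m&=(Z>.025)&(Z<.05); print(u,m.sum(),P[m].mean(0).round(4), cr((u-180)*3.8,(v-150)*3.8,.036))
print('jar',cr(492,212,.036))
E
```

```text
lid 2445 ((528.488037109375, 144.5640106201172), (198.05471801757812, 253.01271057128906), 0.11375196278095245) 0.0895595925498811
all 4044 ((522.7012329101562, 132.61788940429688), (218.9311065673828, 287.0631103515625), 1.1433682441711426) 0.0876800039008786
deck 0.05280909948382895
button [0.449  0.0633 0.06  ] lock [0.5318 0.0528 0.067 ]
lid corners [array([0.5961, 0.2287, 0.088 ]), array([0.5788, 0.0895, 0.088 ]), array([0.4245, 0.1074, 0.088 ]), array([0.4471, 0.247 , 0.088 ])]
deck front corners [0.5717 0.0118 0.052 ] [0.4128 0.0334 0.052 ]
310 72 [ 0.473  -0.1356  0.0365] [ 0.4678 -0.1359  0.036 ]
289 69 [ 0.4703 -0.0715  0.0365] [ 0.4658 -0.0684  0.036 ]
326 68 [ 0.5307 -0.1914  0.0361] [ 0.5285 -0.1902  0.036 ]
jar [ 0.4717 -0.1344  0.036 ]
```

```bash
cat >> h.py <<'E'
def reader():
    A=np.array([[-45,-78],[-45,78],[97,78],[97,-78],[-88,48],[-88,-28],[-125,-80],[-125,80]])/1000.
    W=np.array([[.5788,.0895],[.4245,.1074],[.4471,.247],[.5961,.2287],[.449,.0633],[.5318,.0528],[.5717,.0118],[.4128,.0334]])
    a=A.mean(0);w=W.mean(0);a_,w_=A-a,W-w
    th=np.arctan2((a_[:,0]*w_[:,1]-a_[:,1]*w_[:,0]).sum(),(a_*w_).sum())
    Q=np.array([[np.cos(th),-np.sin(th)],[np.sin(th),np.cos(th)]]); t=w-Q@a
    return th,Q,t,(A@Q.T+t-W)
E
python3 - <<'E'
from h import *
th,Q,t,res=reader(); print(th,t,(res*1000).round(1))
for n,p in dict(button=(-.088,.048),lock=(-.088,-.028),stage=(.02,0)).items(): print(n,Q@np.array(p)+t)
E
```

```text
1.443000650564797 [0.5090844  0.14384065] [[ 1.9 -0.2]
 [ 1.5  1.7]
 [-3.   3. ]
 [ 2.7  1.4]
 [ 1.3 -0.6]
 [-6.2  0.2]
 [ 0.8 -2.1]
 [ 1.  -3.3]]
button [0.45026039 0.06267578]
lock [0.52564063 0.05298972]
stage [0.51163336 0.16367756]
```

```bash
cat >> h.py <<'E'
def plan(target,yaw=None):
    s=read_state(); r=R.from_rotvec(s['tcp_rot']); d=rel(target); out=[]
    print('t',round(float(s['time']),2),'pos',np.round(s['position'],4),'rel',d.round(3),'F',np.round(s['ft_force'],1),'w',round(float(s['gripper_width']),3))
    if yaw is not None:
        # desired: x down, y at yaw
        y=np.array([np.cos(yaw),np.sin(yaw),0]);x=np.array([0,0,-1.]);M=np.stack([x,y,np.cross(x,y)],1)
        print('turn',((r.inv()*R.from_matrix(M)).as_rotvec()/np.radians(120)).round(3))
def rd(x,y,z):
    th,Q,t,_=reader(); return [*(Q@np.array([x,y])+t),z]
E
python3 - <<'E'
from h import *
print(rd(-.088,.007,.2)); plan(rd(-.088,.007,.2),1.443)
E
```

```text
[np.float64(0.4909260493586268), np.float64(0.057450406262881934), 0.2]
t 0.15 pos [ 0.1921 -0.6467  0.2258] rel [0.088 1.966 1.623] F [-0.9 -0.7  0.6] w 1.0
turn [ 0.199 -0.    -0.001]
```

```bash
python3 -m handwheel '[{"grip":1,"dx":0,"dy":0.98,"dz":0.81},{"grip":1,"dx":0,"dy":0.98,"dz":0.81},{"grip":1,"dx":0,"dy":0.98,"dz":0.81},{"grip":1,"dx":0,"dy":0.98,"dz":0.81},{"grip":1,"dx":0,"dy":0.98,"dz":0.81},{"grip":1,"dx":0,"dy":0.98,"dz":0.81},{"grip":1,"dx":0,"dy":0.98,"dz":0.81},{"grip":1,"dx":0,"dy":0.98,"dz":0.81},{"grip":1,"dx":0,"dy":0.98,"dz":0.81},{"grip":1,"dx":0,"dy":0.98,"dz":0.81}]' 20
python3 - <<'E'
from h import *
plan(rd(-.088,.007,.2),1.443)
E
```

```text
t 0.15 pos [ 0.1921 -0.6467  0.2258] rel [0.088 1.966 1.623] F [-0.9 -0.7  0.6] w 1.0
turn [ 0.199 -0.    -0.001]validation failed for argument at $[0]...
```

```bash
python3 -m handwheel '[{"grip":1,"dx":0,"dy":0.98,"dz":0.81,"rx":0,"ry":0,"rz":0},{"grip":1,"dx":0,"dy":0.98,"dz":0.81,"rx":0,"ry":0,"rz":0},{"grip":1,"dx":0,"dy":0.98,"dz":0.81,"rx":0,"ry":0,"rz":0},{"grip":1,"dx":0,"dy":0.98,"dz":0.81,"rx":0,"ry":0,"rz":0},{"grip":1,"dx":0,"dy":0.98,"dz":0.81,"rx":0,"ry":0,"rz":0},{"grip":1,"dx":0,"dy":0.98,"dz":0.81,"rx":0,"ry":0,"rz":0},{"grip":1,"dx":0,"dy":0.98,"dz":0.81,"rx":0,"ry":0,"rz":0},{"grip":1,"dx":0,"dy":0.98,"dz":0.81,"rx":0,"ry":0,"rz":0},{"grip":1,"dx":0,"dy":0.98,"dz":0.81,"rx":0,"ry":0,"rz":0}]' 20; echo
python3 - <<'E'
from h import *
plan(rd(-.088,.007,.2),1.443)
E
```

```text
time: 1.05
position: [0.3424, -0.2929, 0.2266]
tcp_rot: [-0.229, 1.558, 0.231]
ft_force: [0.5, 0.1, 0.4]
gripper_width: 0.243

t 1.05 pos [ 0.3424 -0.2929  0.2266] rel [0.091 0.975 0.811] F [0.5 0.1 0.4] w 0.243
turn [ 0.201  0.    -0.001]
```

All the fields are needed in each row. On to above the gap, with the turn.

```bash
python3 -m handwheel '[{"grip":1,"dx":0.09,"dy":0.975,"dz":0.81,"rx":0.2,"ry":0,"rz":0},{"grip":1,"dx":0.09,"dy":0.975,"dz":0.81,"rx":0.2,"ry":0,"rz":0},{"grip":1,"dx":0.09,"dy":0.975,"dz":0.81,"rx":0.2,"ry":0,"rz":0},{"grip":1,"dx":0.09,"dy":0.975,"dz":0.81,"rx":0.2,"ry":0,"rz":0},{"grip":1,"dx":0.09,"dy":0.975,"dz":0.81,"rx":0.2,"ry":0,"rz":0},{"grip":1,"dx":0.09,"dy":0.975,"dz":0.81,"rx":0.2,"ry":0,"rz":0},{"grip":1,"dx":0.09,"dy":0.975,"dz":0.81,"rx":0.2,"ry":0,"rz":0},{"grip":1,"dx":0.09,"dy":0.975,"dz":0.81,"rx":0.2,"ry":0,"rz":0},{"grip":1,"dx":0.09,"dy":0.975,"dz":0.81,"rx":0.2,"ry":0,"rz":0},{"grip":1,"dx":0.09,"dy":0.975,"dz":0.81,"rx":0.2,"ry":0,"rz":0}]' 20; echo
python3 - <<'E'
from h import *
c=snap('wrist','w1'); snap('side','s1')
crop(c,'w1c',0,0,512,384,1.5)
plan(rd(-.088,.007,.2),1.443)
E
```

```text
time: 2.05
position: [0.4911, 0.0585, 0.1994]
tcp_rot: [0.098, 1.569, -0.097]
ft_force: [0.1, -0.5, 0.1]
gripper_width: 0.006

t 2.15 pos [0.4902 0.0565 0.1998] rel [-0.001  0.003  0.002] F [-0.4 -0.4 -0.7] w 0.01
turn [ 0.001 -0.    -0.   ]
```

View pics/w1c.png

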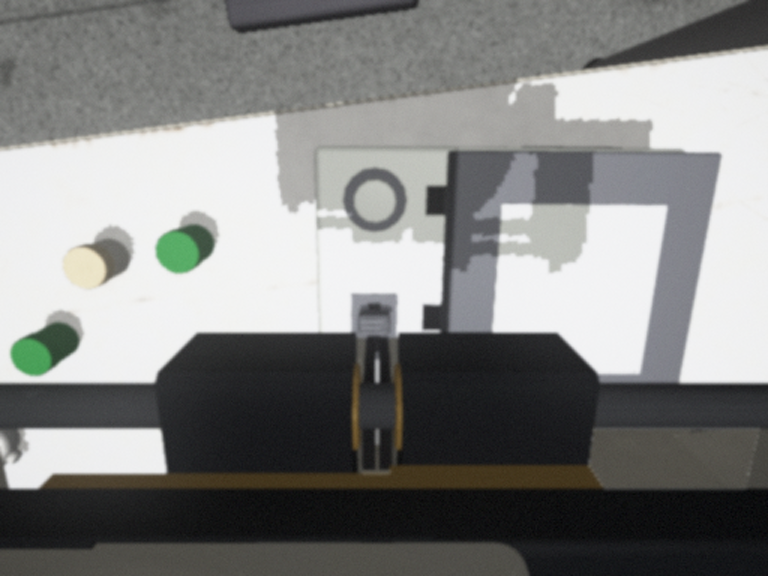

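```bash
python3 - <<'E'
from h import *
c=load('w1'); crop(c,'w1d',200,90,310,240,4)
K=c['camera_matrix'];T=c['T']
def ray(u,v,z):
    d=T[:3,:3]@np.array([(u-K[0,2])/K[0,0],(v-K[1,2])/K[1,1],1]); return (T[:3,3]+d*(z-T[2,3])/d[2])
def R2(w):
    th,Q,t,_=reader(); return (Q.T@(w[:2]-t)*1000).round(1)
for n,u,v,z in (('button',250,132.7,.06),('tab',249.5,211,.067),('lidfront top near',300,101.5,.088),('lidf far',296,218,.088),('deck near corner',212,98.5,.052),('jar',57,177,.036)):
    w=ray(u,v,z); print(n,w.round(4),R2(w),pt(c,int(u),int(v),1).round(4))
print('cam',T[:3,3])
E
```

```text
button [0.4492 0.0634 0.06  ] [-87.4  49.2] [0.4486 0.0635 0.0601]
tab [0.5206 0.054  0.067 ] [-87.7 -22.9] [0.5204 0.0535 0.0672]
lidfront top near [0.427  0.1063 0.088 ] [-47.7  76.6] [0.4272 0.1099 0.0631]
lidf far [0.5248 0.0946 0.088 ] [-46.9 -21.9] [0.5305 0.096  0.0734]
deck near corner [0.4155 0.0332 0.052 ] [-121.7   78.7] [0.415  0.033  0.0497]
jar [ 0.4713 -0.1357  0.036 ] [-282.     1.9] [ 0.4712 -0.1354  0.0365]
cam [0.42033339 0.06797861 0.35777327]
```

View pics/w1d.png

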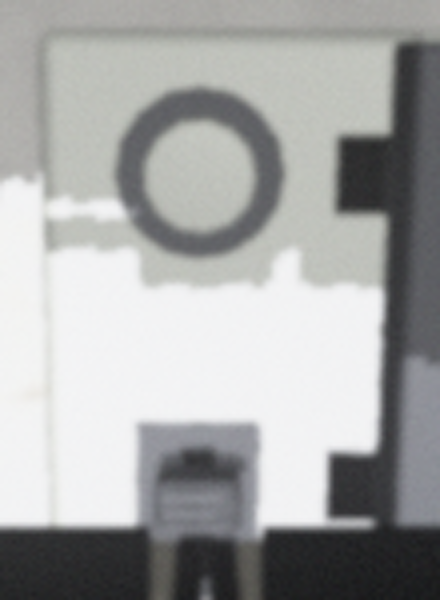

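View pics/s1.png

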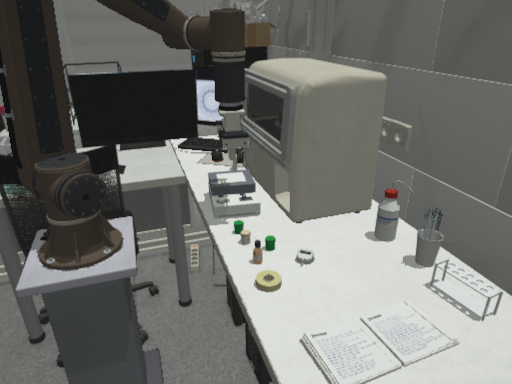

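```bash
python3 - <<'E'
from h import *
plan(rd(-.088,.007,.057),1.443)
E
python3 -m handwheel '[{"grip":1,"dx":0.475,"dy":0,"dz":0,"rx":0,"ry":0,"rz":0},{"grip":1,"dx":0.475,"dy":0,"dz":0,"rx":0,"ry":0,"rz":0},{"grip":1,"dx":0.475,"dy":0,"dz":0,"rx":0,"ry":0,"rz":0},{"grip":1,"dx":0.475,"dy":0,"dz":0,"rx":0,"ry":0,"rz":0},{"grip":1,"dx":0.475,"dy":0,"dz":0,"rx":0,"ry":0,"rz":0}]' 20; echo
python3 - <<'E'
from h import *
c=snap('wrist','w2'); crop(c,'w2c',0,0,512,384,1.5)
plan(rd(-.088,-.024,.057),1.443)
E
```

```text
t 2.15 pos [0.4902 0.0565 0.1998] rel [0.476 0.003 0.002] F [-0.4 -0.4 -0.7] w 0.01
turn [ 0.001 -0.    -0.   ]
time: 2.65
position: [0.4896, 0.0549, 0.0569]
tcp_rot: [0.1, 1.57, -0.101]
ft_force: [1.2, -0.2, -0.4]
gripper_width: 0.002

t 2.7 pos [0.4899 0.0553 0.0574] rel [0.001 0.008 0.106] F [ 1.1 -0.4  0.1] w 0.006
turn [ 0. -0. -0.]
```

View pics/w2c.png

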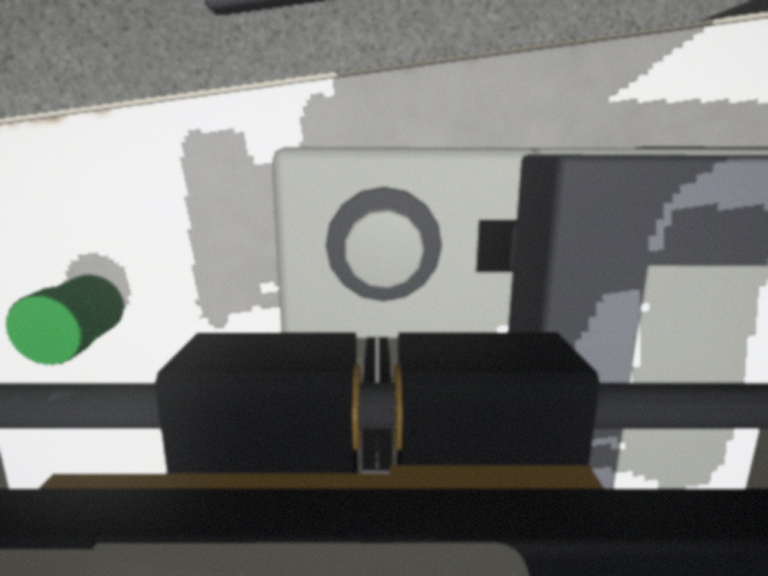

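The tip is on the clear deck between the button, at (384,243), and the hidden tab. Now I'll slide the lock.

```bash
python3 -m handwheel '[{"grip":1,"dx":0,"dy":0.005,"dz":0.03,"rx":0,"ry":0,"rz":0},{"grip":1,"dx":0,"dy":0.005,"dz":0.05,"rx":0,"ry":0,"rz":0},{"grip":1,"dx":0,"dy":0.005,"dz":0.07,"rx":0,"ry":0,"rz":0},{"grip":1,"dx":0,"dy":0.005,"dz":0.085,"rx":0,"ry":0,"rz":0},{"grip":1,"dx":0,"dy":0.005,"dz":0.1,"rx":0,"ry":0,"rz":0},{"grip":1,"dx":0,"dy":0.005,"dz":0.106,"rx":0,"ry":0,"rz":0},{"grip":1,"dx":0,"dy":0.005,"dz":0.106,"rx":0,"ry":0,"rz":0}]' 20; echo
python3 - <<'E'
from h import *
plan(rd(-.088,-.024,.057),1.443)
E
```

```text
time: 3.4
position: [0.521, 0.0525, 0.0571]
tcp_rot: [0.101, 1.571, -0.101]
ft_force: [-3.7, 0.5, 2.1]
gripper_width: 0.007

t 3.4 pos [0.521  0.0525 0.0571] rel [0.    0.003 0.002] F [-3.7  0.5  2.1] w 0.007
turn [-0.    -0.001  0.   ]
```

```bash
python3 -m handwheel '[{"grip":1,"dx":0,"dy":0,"dz":0.008,"rx":0,"ry":0,"rz":0},{"grip":1,"dx":0,"dy":0,"dz":0.012,"rx":0,"ry":0,"rz":0},{"grip":1,"dx":0,"dy":0,"dz":0.014,"rx":0,"ry":0,"rz":0}]' 20; echo
python3 - <<'E'
from h import *
plan(rd(-.088,-.024,.057),1.443)
E
```

```text
time: 3.7
position: [0.5212, 0.0519, 0.0565]
tcp_rot: [0.101, 1.577, -0.102]
ft_force: [-18.5, 8.7, 13.8]
gripper_width: 0.004

t 3.7 pos [0.5212 0.0519 0.0565] rel [-0.002  0.005  0.001] F [-18.5   8.7  13.8] w 0.004
turn [-0.001 -0.004  0.001]
```

```bash
python3 -m handwheel '[{"grip":1,"dx":0,"dy":0,"dz":-0.04,"rx":0,"ry":0,"rz":0},{"grip":1,"dx":-0.1,"dy":0,"dz":-0.04,"rx":0,"ry":0,"rz":0},{"grip":1,"dx":-0.3,"dy":0,"dz":-0.15,"rx":-0.05,"ry":0,"rz":0},{"grip":1,"dx":-0.4,"dy":0,"dz":-0.24,"rx":-0.15,"ry":0,"rz":0},{"grip":1,"dx":-0.4,"dy":0,"dz":-0.24,"rx":-0.25,"ry":0,"rz":0},{"grip":1,"dx":-0.4,"dy":0,"dz":-0.24,"rx":-0.35,"ry":0,"rz":0},{"grip":1,"dx":-0.4,"dy":0,"dz":-0.24,"rx":-0.45,"ry":0,"rz":0},{"grip":1,"dx":-0.4,"dy":0,"dz":-0.24,"rx":-0.55,"ry":0,"rz":0},{"grip":1,"dx":-0.4,"dy":0,"dz":-0.24,"rx":-0.65,"ry":0,"rz":0},{"grip":1,"dx":-0.4,"dy":0,"dz":-0.24,"rx":-0.75,"ry":0,"rz":0},{"grip":1,"dx":-0.4,"dy":0,"dz":-0.24,"rx":-0.75,"ry":0,"rz":0},{"grip":1,"dx":-0.4,"dy":0,"dz":-0.24,"rx":-0.75,"ry":0,"rz":0},{"grip":1,"dx":-0.4,"dy":0,"dz":-0.24,"rx":-0.75,"ry":0,"rz":0}]' 20; echo
python3 - <<'E'
from h import *
c=snap('wrist','w3'); crop(c,'w3c',0,0,512,384,1.5); print(read_state()['joints'].round(2))
plan(rd(-.092,.049,.075),1.443+np.pi/2)
E
```

```text
time: 5.0
position: [0.4511, 0.0614, 0.1772]
tcp_rot: [-1.115, 1.271, 1.124]
ft_force: [0.3, 0.6, -0.9]
gripper_width: 0.004

[ 0.57  0.04 -0.52 -0.   -1.02 -0.68]
t 5.05 pos [0.4511 0.0614 0.1772] rel [ 0.341  0.004 -0.009] F [ 0.7  0.4 -0.2] w 0.007
turn [ 0.005 -0.    -0.004]
```

View pics/w3c.png

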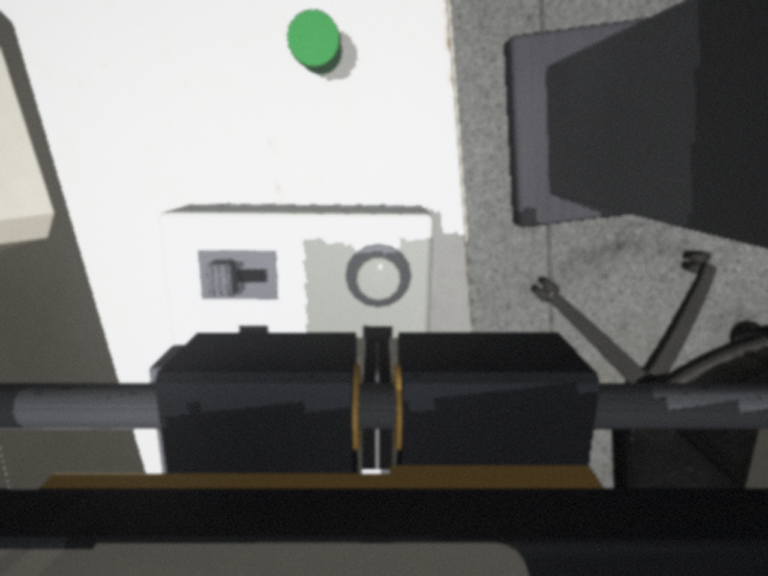

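```bash
python3 - <<'E'
from h import *
c=load('w3');K=c['camera_matrix'];T=c['T']; crop(c,'w3d',120,150,290,230,4.5)
th,Q,t,_=reader()
for n,u,v,z in (('tab',224,277,.067),('button',379,276,.060),('deck R',163,211,.052),('deckL',432,211,.052)):
    u/=1.5;v/=1.5
    d=T[:3,:3]@np.array([(u-K[0,2])/K[0,0],(v-K[1,2])/K[1,1],1]); w=T[:3,3]+d*(z-T[2,3])/d[2]; print(n,w.round(4),(Q.T@(w[:2]-t)*1000).round(1),pt(c,int(u),int(v)).round(4))
E
```

```text
tab [0.5359 0.0492 0.067 ] [-90.5 -38.6] [0.5358 0.0485 0.0676]
button [0.4493 0.0613 0.06  ] [-89.5  48.8] [0.4498 0.0612 0.06  ]
deck R [0.5676 0.0097 0.052 ] [-125.5  -75.1] [0.5903 0.0124 0.0011]
deckL [0.4145 0.0288 0.052 ] [-126.1   79.2] [4.09e-01 3.51e-02 1.00e-04]
```

View pics/w3d.png

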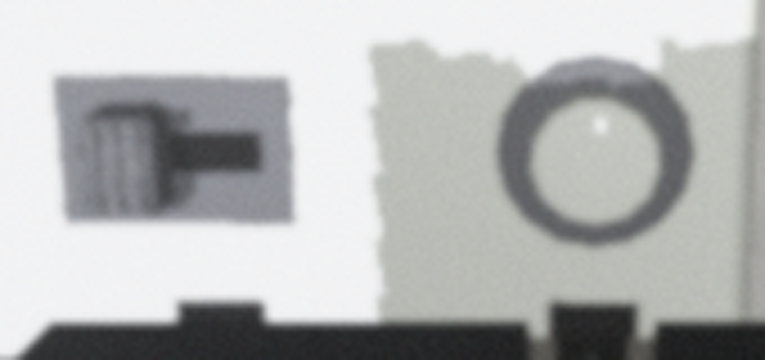

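The tab has travelled about 12–13 mm and now sits at the far end of its slot. The button is at crop (595,150). Next I press it.

```bash
python3 -m handwheel '[{"grip":1,"dx":0.16,"dy":0.004,"dz":-0.012,"rx":0,"ry":0,"rz":0},{"grip":1,"dx":0.32,"dy":0.004,"dz":-0.012,"rx":0,"ry":0,"rz":0},{"grip":1,"dx":0.38,"dy":0.004,"dz":-0.012,"rx":0,"ry":0,"rz":0},{"grip":1,"dx":0.395,"dy":0.004,"dz":-0.012,"rx":0,"ry":0,"rz":0},{"grip":1,"dx":0.405,"dy":0.004,"dz":-0.012,"rx":0,"ry":0,"rz":0},{"grip":1,"dx":0.41,"dy":0.004,"dz":-0.012,"rx":0,"ry":0,"rz":0},{"grip":1,"dx":0.41,"dy":0.004,"dz":-0.012,"rx":0,"ry":0,"rz":0}]' 20; echo
python3 - <<'E'
from h import *
snap('side','s4'); c=load('s4'); crop(c,'s4c',170,120,300,250,4)
plan(rd(-.092,.049,.0545),1.443+np.pi/2)
E
```

```text
time: 5.75
position: [0.4489, 0.058, 0.0552]
tcp_rot: [-1.119, 1.267, 1.127]
ft_force: [-3.3, -2.8, 5.0]
gripper_width: 0.008

t 5.8 pos [0.4489 0.058  0.0552] rel [0.002 0.001 0.003] F [-4.  -2.3  3.8] w 0.004
turn [ 0.005 -0.    -0.003]
```

View pics/s4c.png

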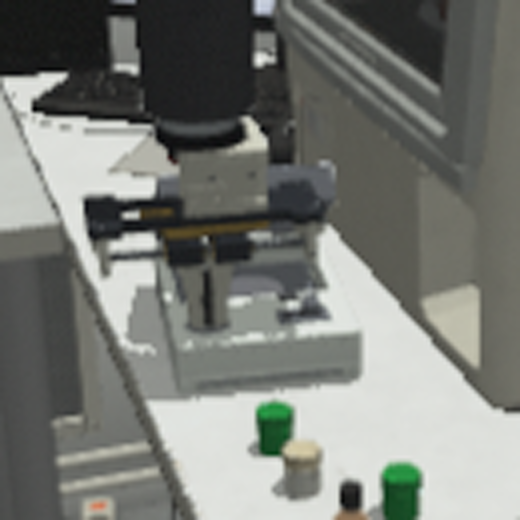

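The lid is rising behind the hand. I lift off towards the front and go over to the jar.

```bash
python3 -m handwheel '[{"grip":1,"dx":-0.06,"dy":0,"dz":-0.03,"rx":0,"ry":0,"rz":0},{"grip":1,"dx":-0.2,"dy":0,"dz":-0.1,"rx":0,"ry":0,"rz":0},{"grip":1,"dx":-0.35,"dy":0,"dz":-0.2,"rx":0,"ry":0,"rz":0},{"grip":0.5,"dx":-0.4,"dy":0,"dz":-0.35,"rx":0,"ry":0,"rz":0},{"grip":0,"dx":-0.4,"dy":0,"dz":-0.5,"rx":0,"ry":0,"rz":0},{"grip":-0.2,"dx":-0.4,"dy":0,"dz":-0.5,"rx":0,"ry":0,"rz":0},{"grip":-0.2,"dx":-0.4,"dy":0,"dz":-0.5,"rx":0,"ry":0,"rz":0},{"grip":-0.2,"dx":-0.4,"dy":0,"dz":-0.5,"rx":0,"ry":0,"rz":0},{"grip":-0.2,"dx":-0.4,"dy":0,"dz":-0.5,"rx":0,"ry":0,"rz":0}]' 20; echo
python3 - <<'E'
from h import *
c=snap('side','s5'); crop(c,'s5c',170,120,300,250,4); t=snap('top','t5'); crop(t,'t5c',180,120,380,230,3.9)
w=snap('wrist','w5')
plan([.4715,-.135,.12],np.pi)
E
```

```text
time: 6.7
position: [0.4326, -0.0901, 0.1753]
tcp_rot: [-1.12, 1.266, 1.128]
ft_force: [-1.0, 0.0, -0.8]
gripper_width: 0.489

t 6.85 pos [ 0.4324 -0.0901  0.1751] rel [ 0.183 -0.148 -0.133] F [-0.3 -0.5 -0.4] w 0.583
turn [-0.055  0.    -0.003]
```

View pics/s5c.png

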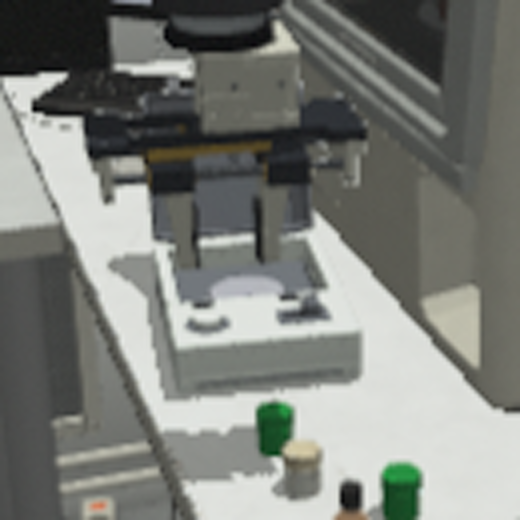

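View pics/t5c.png

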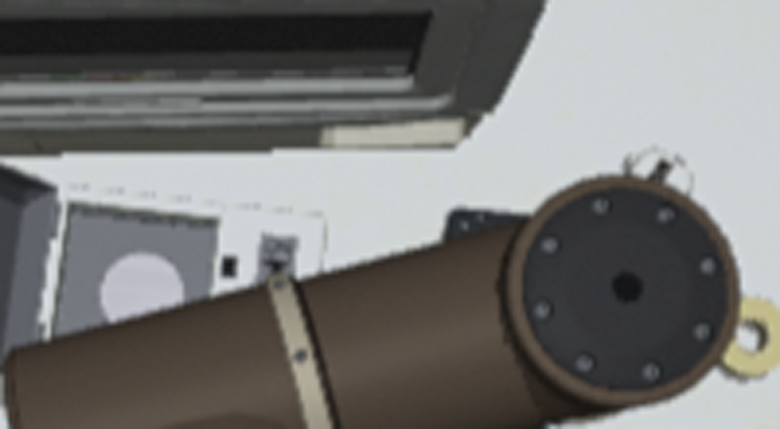

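View pics/w5.png

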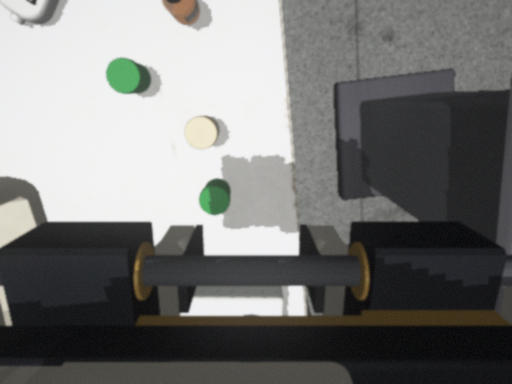

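```bash
python3 - <<'E'
from h import *
def ray(c,u,v,z):
    K=c['camera_matrix'];T=c['T'];d=T[:3,:3]@np.array([(u-K[0,2])/K[0,0],(v-K[1,2])/K[1,1],1]); return T[:3,3]+d*(z-T[2,3])/d[2]
c=load('w5'); j=ray(c,201,131.5,.036); print('jar',j.round(4),pt(c,201,132).round(4)); print('green',ray(c,214,196,.036).round(4))
t=load('t5'); print('stage',ray(t,180+142.5/3.9-.5,120+287.5/3.9-.5,.03).round(4),rd(.02,0,.03))
P=cloud(t);Z=P[...,2]
plan([j[0],j[1],.12]); plan([j[0],j[1],.004])
E
```

```text
jar [ 0.4717 -0.1382  0.036 ] [ 0.4716 -0.1378  0.0365]
green [ 0.4689 -0.0771  0.036 ]
stage [0.5173 0.1642 0.03  ] [np.float64(0.5116333614860692), np.float64(0.1636775554501621), 0.03]
t 6.85 pos [ 0.4324 -0.0901  0.1751] rel [ 0.183 -0.15  -0.144] F [-0.3 -0.5 -0.4] w 0.583
t 6.85 pos [ 0.4324 -0.0901  0.1751] rel [ 0.57  -0.152 -0.144] F [-0.3 -0.5 -0.4] w 0.583
```

```bash
python3 -m handwheel '[{"grip":-0.2,"dx":0.1,"dy":-0.15,"dz":-0.14,"rx":0,"ry":0,"rz":0},{"grip":-0.2,"dx":0.25,"dy":-0.15,"dz":-0.14,"rx":0,"ry":0,"rz":0},{"grip":-0.2,"dx":0.35,"dy":-0.15,"dz":-0.14,"rx":0,"ry":0,"rz":0},{"grip":-0.2,"dx":0.35,"dy":-0.15,"dz":-0.14,"rx":0,"ry":0,"rz":0}]' 10; echo
python3 - <<'E'
from h import *
w=snap('wrist','w6'); snap('side','s6'); crop(load('s6'),'s6c',200,190,300,290,5)
plan([.4717,-.1365,.007])
E
```

```text
time: 7.25
position: [0.4682, -0.137, 0.0654]
tcp_rot: [-1.116, 1.274, 1.134]
ft_force: [-0.8, 0.7, -0.2]
gripper_width: 0.6

t 7.35 pos [ 0.4716 -0.1367  0.07  ] rel [ 0.21  -0.002  0.001] F [ 0.1 -0.2  1.3] w 0.599
```

View pics/w6.png

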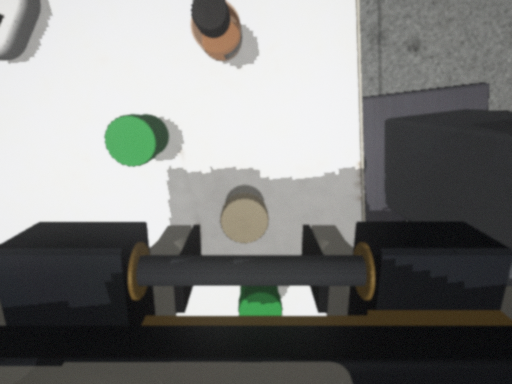

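View pics/s6c.png

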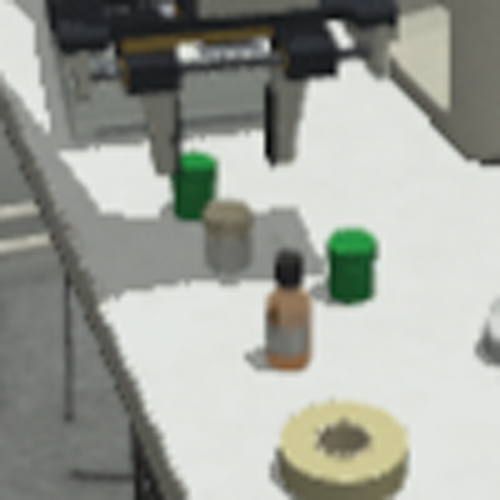

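```bash
python3 - <<'E'
from h import *
c=load('w6');K=c['camera_matrix'];T=c['T']
d=T[:3,:3]@np.array([(244-K[0,2])/K[0,0],(220-K[1,2])/K[1,1],1]); print((T[:3,3]+d*(.036-T[2,3])/d[2]).round(4),pt(c,244,218).round(4))
P=cloud(c); m=np.zeros(P.shape[:2],bool); m[190:250,210:280]=1; m&=(P[...,2]>.03)&(P[...,2]<.042); q=P[m]; print(m.sum(),q.mean(0),q.min(0),q.max(0))
E
```

```text
[ 0.4725 -0.1377  0.036 ] [ 0.4723 -0.1392  0.0366]
1818 [ 0.47201061 -0.13855102  0.03609814] [ 0.45721915 -0.15238276  0.03000248] [ 0.48678219 -0.12286273  0.03865618]
```

The jar's top is at (244,218), between the fingers, with its centre about 1 mm from the tool axis. I descend and grip it at 10 N.

```bash
python3 -m handwheel '[{"grip":-0.2,"dx":0.1,"dy":0,"dz":-0.004,"rx":0,"ry":0,"rz":0},{"grip":-0.2,"dx":0.17,"dy":0,"dz":-0.004,"rx":0,"ry":0,"rz":0},{"grip":-0.2,"dx":0.21,"dy":0,"dz":-0.004,"rx":0,"ry":0,"rz":0},{"grip":-0.2,"dx":0.21,"dy":0,"dz":-0.004,"rx":0,"ry":0,"rz":0},{"grip":0.2,"dx":0.21,"dy":0,"dz":-0.004,"rx":0,"ry":0,"rz":0},{"grip":0.4,"dx":0.21,"dy":0,"dz":-0.004,"rx":0,"ry":0,"rz":0},{"grip":0.6,"dx":0.21,"dy":0,"dz":-0.004,"rx":0,"ry":0,"rz":0},{"grip":0.6,"dx":0.21,"dy":0,"dz":-0.004,"rx":0,"ry":0,"rz":0},{"grip":0.6,"dx":0.21,"dy":0,"dz":-0.004,"rx":0,"ry":0,"rz":0},{"grip":0.6,"dx":0.21,"dy":0,"dz":-0.004,"rx":0,"ry":0,"rz":0}]' 10; echo
```

```text
time: 8.35
position: [0.4717, -0.1379, 0.008]
tcp_rot: [-1.122, 1.266, 1.129]
ft_force: [-1.1, 1.7, 9.2]
gripper_width: 0.337
```

```bash
python3 -m handwheel '[{"grip":0.6,"dx":-0.05,"dy":0,"dz":0,"rx":0,"ry":0,"rz":0},{"grip":0.6,"dx":-0.15,"dy":0,"dz":0,"rx":0,"ry":0,"rz":0},{"grip":0.6,"dx":-0.28,"dy":0,"dz":0,"rx":0,"ry":0,"rz":0},{"grip":0.6,"dx":-0.42,"dy":0,"dz":0,"rx":0,"ry":0,"rz":0},{"grip":0.6,"dx":-0.47,"dy":0,"dz":0,"rx":0,"ry":0,"rz":0},{"grip":0.6,"dx":-0.47,"dy":0,"dz":0,"rx":0,"ry":0,"rz":0}]' 10; echo
python3 - <<'E'
from h import *
w=snap('wrist','w7'); snap('side','s7'); crop(load('s7'),'s7c',170,130,300,260,4)
t=snap('top','t7'); crop(t,'t7c',180,120,380,230,3.9)
P=cloud(w); m=np.zeros(P.shape[:2],bool); m[190:260,215:290]=1
plan(rd(.015,.003,.13))
E
```

```text
time: 8.95
position: [0.4743, -0.1379, 0.152]
tcp_rot: [-1.124, 1.262, 1.126]
ft_force: [0.5, 0.3, 0.6]
gripper_width: 0.337

t 9.1 pos [ 0.4718 -0.1378  0.1482] rel [ 0.06  -0.007  0.997] F [ 0.2 -0.5 -0.3] w 0.335
```

View pics/w7.png

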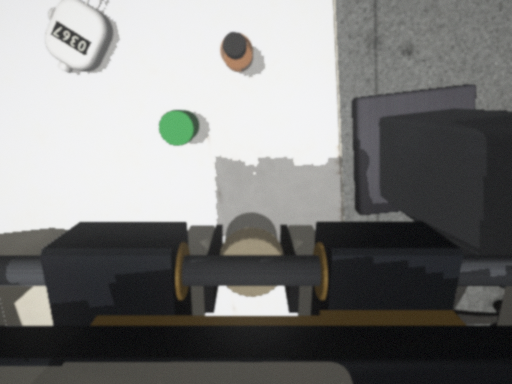

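View pics/s7c.png

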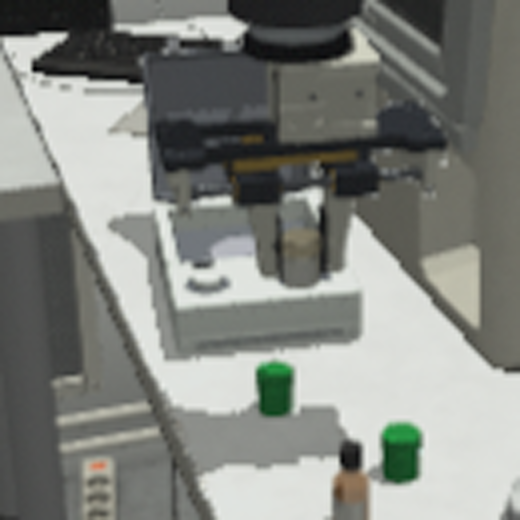

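View pics/t7c.png

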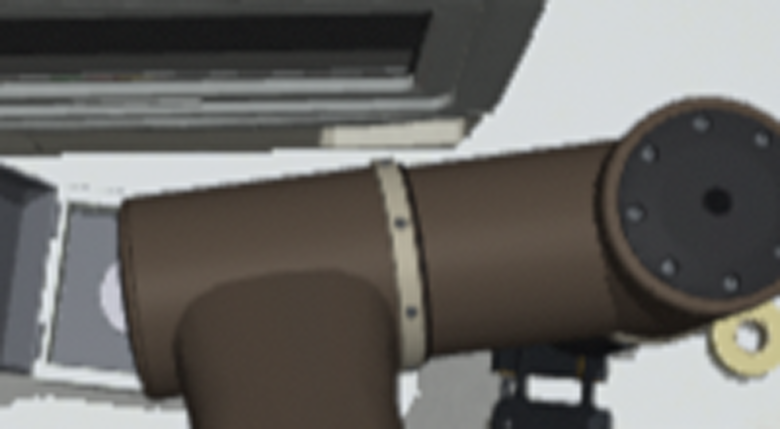

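The jar is held upright, 29.5 mm between the pads. For clearance from the analyser I'll aim about 6 mm to the near side of the stage centre, and square the hand with world x.

```bash
python3 - <<'E'
from h import *
plan([.506,.160,.15],np.pi)
E
```

```text
t 9.1 pos [ 0.4718 -0.1378  0.1482] rel [-0.007  0.     0.999] F [ 0.2 -0.5 -0.3] w 0.335
turn [-0.055 -0.    -0.004]
```

```bash
python3 -m handwheel '[{"grip":0.6,"dx":0,"dy":0,"dz":0.08,"rx":-0.055,"ry":0,"rz":0},{"grip":0.6,"dx":0,"dy":0,"dz":0.2,"rx":-0.055,"ry":0,"rz":0},{"grip":0.6,"dx":0,"dy":0,"dz":0.33,"rx":-0.055,"ry":0,"rz":0},{"grip":0.6,"dx":0,"dy":0,"dz":0.46,"rx":-0.055,"ry":0,"rz":0},{"grip":0.6,"dx":0,"dy":0,"dz":0.59,"rx":-0.055,"ry":0,"rz":0},{"grip":0.6,"dx":0,"dy":0,"dz":0.72,"rx":-0.055,"ry":0,"rz":0},{"grip":0.6,"dx":0,"dy":0,"dz":0.84,"rx":-0.055,"ry":0,"rz":0},{"grip":0.6,"dx":0,"dy":0,"dz":0.92,"rx":-0.055,"ry":0,"rz":0},{"grip":0.6,"dx":0,"dy":0,"dz":0.97,"rx":-0.055,"ry":0,"rz":0},{"grip":0.6,"dx":0,"dy":0,"dz":0.995,"rx":-0.055,"ry":0,"rz":0},{"grip":0.6,"dx":0,"dy":0,"dz":0.995,"rx":-0.055,"ry":0,"rz":0}]' 10; echo
python3 - <<'E'
from h import *
w=snap('wrist','w8'); crop(w,'w8c',0,0,512,384,1.5); snap('side','s8'); crop(load('s8'),'s8c',170,110,300,240,4)
plan([.506,.160,.15],np.pi)
E
```

```text
time: 10.2
position: [0.5057, 0.1587, 0.1471]
tcp_rot: [-1.206, 1.216, 1.217]
ft_force: [-0.4, 0.2, -1.1]
gripper_width: 0.334

t 10.3 pos [0.5056 0.1578 0.1475] rel [-0.008 -0.001  0.007] F [-0.4 -0.5 -0.2] w 0.338
turn [ 0.    -0.    -0.004]
```

View pics/w8c.png

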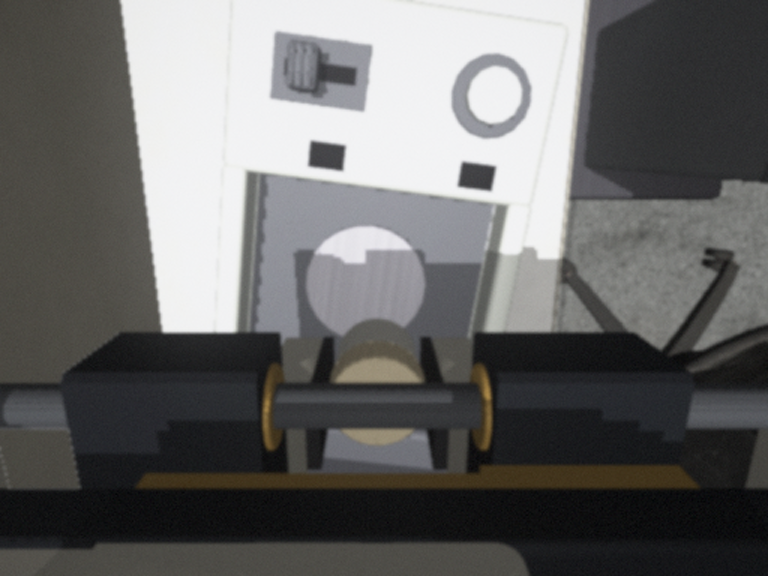

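View pics/s8c.png

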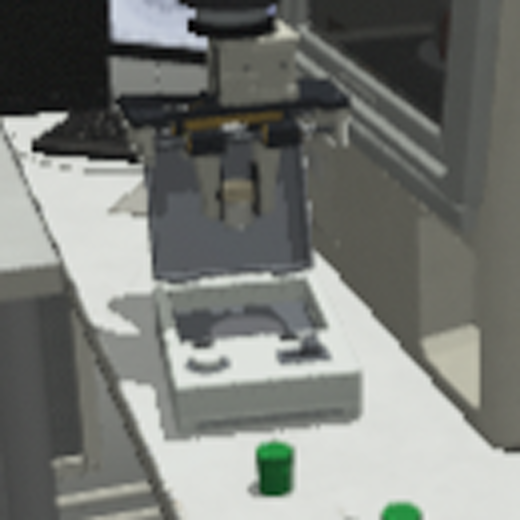

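```bash
python3 - <<'E'
from h import *
c=load('w8');K=c['camera_matrix'];T=c['T']
def ray(u,v,z):
    u/=1.5;v/=1.5
    d=T[:3,:3]@np.array([(u-K[0,2])/K[0,0],(v-K[1,2])/K[1,1],1]); return (T[:3,3]+d*(z-T[2,3])/d[2]).round(4)
for p in ((365.5,283),(306,283),(425,283),(366,226),(366,341)): print(ray(*p,.03))
print('jar top',ray(375,395,.1475+.029), 'lock',ray(303,66,.067),'but',ray(496,95,.06))
print(pt(c,240,170,1))
th,Q,t,_=reader()
for w in (ray(303,66,.067),ray(496,95,.06)): print((Q.T@(w[:2]-t)*1000).round(1))
E
```

```text
[0.5115 0.1625 0.03  ]
[0.546  0.1625 0.03  ]
[0.4769 0.1626 0.03  ]
[0.5111 0.1293 0.03  ]
[0.5114 0.1986 0.03  ]
jar top [0.5069 0.1564 0.1765] lock [0.5385 0.0517 0.067 ] but [0.4494 0.063  0.06  ]
[0.51456444 0.14584117 0.03043355]
[-87.6 -40.9]
[-87.8  48.9]
```

The stage is at (365,283), which gives (0.5115, 0.163) and a measured diameter of 69 mm. Both agree with the model. The lock-to-button spacing of 90 mm means the lock is fully aside. Next I lower the jar.

```bash
python3 -m handwheel '[{"grip":0.6,"dx":0.08,"dy":-0.006,"dz":0.01,"rx":0,"ry":0,"rz":0},{"grip":0.6,"dx":0.16,"dy":-0.006,"dz":0.01,"rx":0,"ry":0,"rz":0},{"grip":0.6,"dx":0.24,"dy":-0.006,"dz":0.01,"rx":0,"ry":0,"rz":0},{"grip":0.6,"dx":0.3,"dy":-0.006,"dz":0.01,"rx":0,"ry":0,"rz":0},{"grip":0.6,"dx":0.33,"dy":-0.006,"dz":0.01,"rx":0,"ry":0,"rz":0},{"grip":0.6,"dx":0.345,"dy":-0.006,"dz":0.01,"rx":0,"ry":0,"rz":0},{"grip":0.6,"dx":0.355,"dy":-0.006,"dz":0.01,"rx":0,"ry":0,"rz":0},{"grip":0.6,"dx":0.36,"dy":-0.006,"dz":0.01,"rx":0,"ry":0,"rz":0},{"grip":0.6,"dx":0.36,"dy":-0.006,"dz":0.01,"rx":0,"ry":0,"rz":0}]' 10; echo
python3 - <<'E'
from h import *
w=snap('wrist','w9'); snap('side','s9'); crop(load('s9'),'s9c',170,110,300,240,4)
plan([.5076,.161,.038],np.pi)
E
```

```text
time: 11.2
position: [0.5067, 0.1609, 0.04]
tcp_rot: [-1.205, 1.215, 1.216]
ft_force: [-1.1, 0.7, -0.4]
gripper_width: 0.335

t 11.3 pos [0.5067 0.161  0.0401] rel [ 0.007 -0.003  0.   ] F [-0.2 -0.4 -0.5] w 0.334
turn [ 0.     0.    -0.004]
```

View pics/s9c.png

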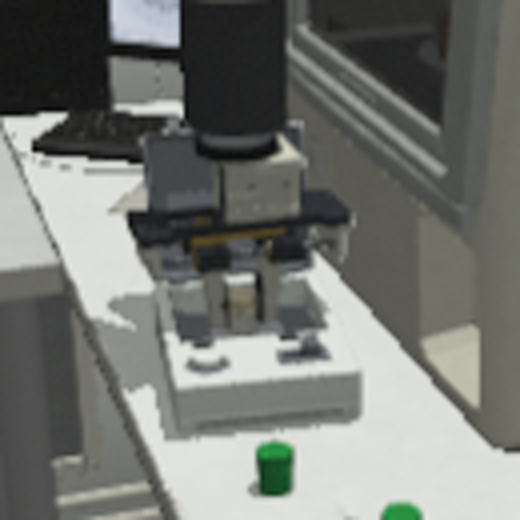

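```bash
python3 -m handwheel '[{"grip":0.6,"dx":0.004,"dy":0,"dz":0,"rx":0,"ry":0,"rz":0},{"grip":0.6,"dx":0.007,"dy":0,"dz":0,"rx":0,"ry":0,"rz":0},{"grip":0.6,"dx":0.009,"dy":0,"dz":0,"rx":0,"ry":0,"rz":0},{"grip":0.6,"dx":0.009,"dy":0,"dz":0,"rx":0,"ry":0,"rz":0}]' 10; echo
```

```text
time: 11.7
position: [0.5069, 0.1612, 0.0381]
tcp_rot: [-1.206, 1.214, 1.216]
ft_force: [-2.7, -1.1, 6.1]
gripper_width: 0.338
```

The force rose to 6 N and the descent stopped at 38.1 mm, so the jar is on the disc. I release it gently and rise straight up.

```bash
python3 -m handwheel '[{"grip":0.3,"dx":0,"dy":0,"dz":0,"rx":0,"ry":0,"rz":0},{"grip":0.2,"dx":0,"dy":0,"dz":0,"rx":0,"ry":0,"rz":0},{"grip":0.1,"dx":0,"dy":0,"dz":0,"rx":0,"ry":0,"rz":0},{"grip":0,"dx":0,"dy":0,"dz":0,"rx":0,"ry":0,"rz":0},{"grip":-0.1,"dx":0,"dy":0,"dz":0,"rx":0,"ry":0,"rz":0},{"grip":-0.1,"dx":0,"dy":0,"dz":0,"rx":0,"ry":0,"rz":0},{"grip":-0.1,"dx":0,"dy":0,"dz":0,"rx":0,"ry":0,"rz":0}]' 5; echo
python3 - <<'E'
from h import *
w=snap('wrist','w10')
E
```

```text
time: 12.4
position: [0.5068, 0.1612, 0.038]
tcp_rot: [-1.206, 1.214, 1.216]
ft_force: [0.7, -0.7, -1.0]
gripper_width: 0.544
```

View pics/w10.png

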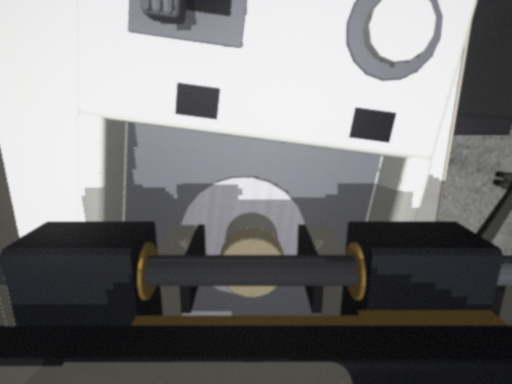

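The fingers stand clear on both sides of the jar, which is on the disc with its top at (252,262). I rise, then back off to the front.

```bash
python3 -m handwheel '[{"grip":-0.1,"dx":-0.03,"dy":0,"dz":0,"rx":0,"ry":0,"rz":0},{"grip":-0.1,"dx":-0.1,"dy":0,"dz":0,"rx":0,"ry":0,"rz":0},{"grip":-0.1,"dx":-0.22,"dy":0,"dz":0,"rx":0,"ry":0,"rz":0},{"grip":-0.1,"dx":-0.35,"dy":0,"dz":0,"rx":0,"ry":0,"rz":0},{"grip":-0.1,"dx":-0.45,"dy":0,"dz":-0.05,"rx":0,"ry":0,"rz":0},{"grip":-0.1,"dx":-0.5,"dy":0,"dz":-0.15,"rx":0,"ry":0,"rz":0},{"grip":-0.1,"dx":-0.5,"dy":0,"dz":-0.15,"rx":0,"ry":0,"rz":0},{"grip":-0.1,"dx":-0.5,"dy":0,"dz":-0.15,"rx":0,"ry":0,"rz":0}]' 5; echo
python3 - <<'E'
from h import *
w=snap('wrist','w11'); crop(w,'w11c',0,0,512,384,1.5); snap('side','s11'); crop(load('s11'),'s11c',170,110,300,280,3.5)
E
```

```text
time: 13.25
position: [0.5081, 0.1158, 0.189]
tcp_rot: [-1.205, 1.213, 1.214]
ft_force: [-0.4, -0.8, -0.5]
gripper_width: 0.549
```

View pics/w11c.png

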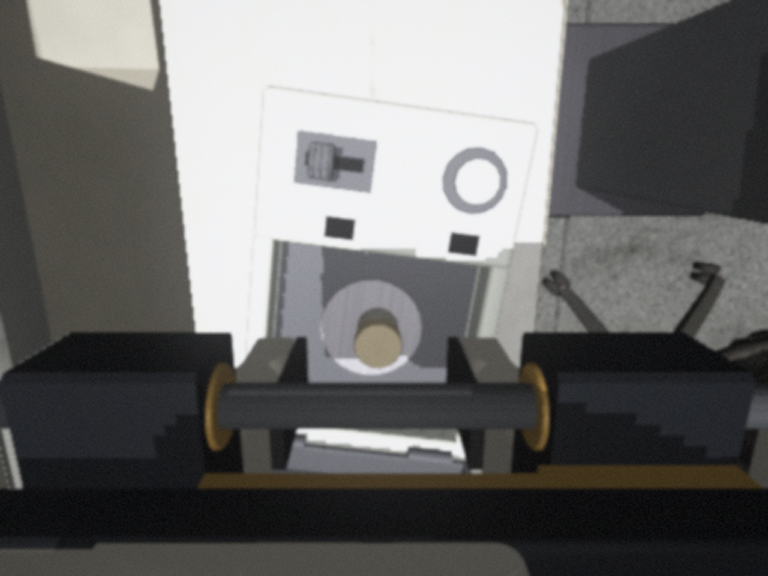

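View pics/s11c.png

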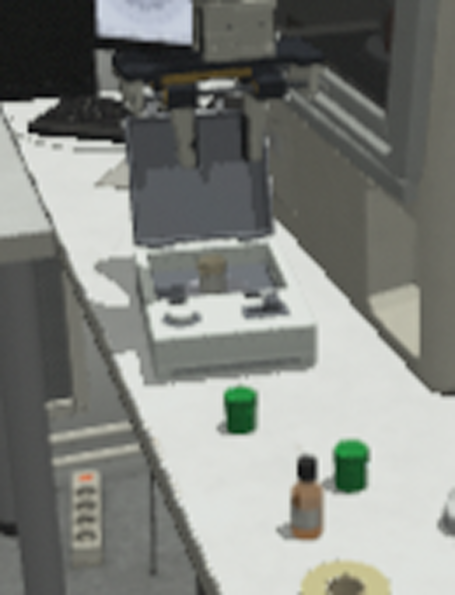

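```bash
python3 - <<'E'
from h import *
c=load('w11');K=c['camera_matrix'];T=c['T']
def ray(u,v,z):
    u/=1.5;v/=1.5
    d=T[:3,:3]@np.array([(u-K[0,2])/K[0,0],(v-K[1,2])/K[1,1],1]); return (T[:3,3]+d*(z-T[2,3])/d[2]).round(4)
print('stage',ray(371.5,327,.03),'jar top',ray(379,346,.066),pt(c,252,230))
l,b=ray(321,160,.067),ray(475,180,.06); print('lock-button',np.hypot(*(l-b)[:2]))
s=load('s11'); P=cloud(s); th,Q,t,_=reader()
# lid inner face: crop(200,200)->px
ps=[]
for u,v in [(165,195),(200,190),(240,195),(180,225),(230,220),(200,210)]:
    p=pt(s,170+int(u/3.5),110+int(v/3.5)); q=np.r_[Q.T@(p[:2]-t),p[2]]; ps.append(q); print((q*1000).round(0))
q=np.array(ps); k=np.polyfit(q[:,2],q[:,0],1); print('angle from front',np.pi/2+np.arctan(k[0]))
a=load('side0'); d=cv2.absdiff(a['color'],s['color']).max(2)
print('diff bystanders (bottle,tape,counter)',[d[y0:y1,x0:x1].mean().round(1) for x0,x1,y0,y1 in ((250,265,238,265),(254,284,270,292),(296,316,248,264))])
print({k:np.round(v,3) for k,v in read_state().items() if k in('time','joint_velocities','ft_force')})
E
```

```text
stage [0.5112 0.1627 0.03  ] jar top [0.5065 0.1617 0.066 ] [0.50706526 0.16110655 0.06588891]
lock-button 0.08792911918130415
[146.  35.  95.]
[143.  -4.  97.]
[141. -48.  90.]
[129.  23.  63.]
[131. -33.  66.]
[133.  -2.  76.]
angle from front 2.011280141381162
diff bystanders (bottle,tape,counter) [np.float64(7.0), np.float64(7.5), np.float64(7.2)]
{'time': np.float64(13.35), 'joint_velocities': array([ 0.007,  0.014, -0.003,  0.002,  0.001,  0.002]), 'ft_force': array([-0.51 ,  0.091, -0.659])}
```

The jar is 5 mm from the stage centre with its top at 66 mm. The lid measures about 2.0 rad, the lock is at about 12–14 mm, and the hand is clear of everything. I'm handing the job in.

```bash
python3 - <<'E'
from cell import close_job
print(close_job())
E
```

```text
the job is handed in; nothing more can be done
None
```

I slid the lock to its stop, pressed the release button so the lid sprang open, and set the beige-lidded jar upright on the stage. I then backed the hand clear and handed the job in at about 13.4 s; no verdict was reported.

Last checks before handing in:
- **Jar:** its centre is about 5 mm from the stage centre, and its top is at 66 mm, as expected for standing upright on the disc.
- **Lid:** it is open at about 2.01 rad.
- **Lock:** the views gave slightly different travels, from about 12 to 14 mm of its 14 mm. All are above the 11 mm needed, and the push ended against the hard stop.
- **Bystanders:** the bottle, tape roll and tally counter looked unmoved in the side picture. I did not check the timer separately; the arm never went near where I took it to be.
- **Stage position:** one early reading from the top camera put the stage centre about 6 mm off. The two later wrist-camera views agreed with the reader model within about 1 mm, so I used those.

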